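Pack a stack of coins down the coin tube with the push rod

TASK

Stand the wider of the two coin stacks in the mouth of the clear coin tube and let go, then take the push rod from its wooden holder and push the coins down the tube with it until you feel them bottom out; keep pressing firmly but not hard for about a second so that they are surely home. Then stand the rod back in its holder, let go, and leave the other things on the counter where they are.

Things in the scene. Friction and masses are not known exactly. Their poses are not given: they have to be found in the camera images.
- wide_coins: Upright stack of 27 coins banded into one rigid piece: cylinder 25 mm in diameter, 50 mm tall, about 165 g, standing on the counter. Origin: centre of its underside, z along its axis. Only the rod may push it down the tube. A firm press of the rod on it is 8 N or more (12 to 14 N is a good aim); it must never reach 22 N.
- coin_tube: Coin tube fixed upright on the counter: clear tube, 29 mm inner, 37 mm outer diameter, on a dark round foot 84 mm across, 12 mm high. Origin: centre of the foot's underside, z up. Straight bore from 12 to 100 mm above the origin, then flaring to 44 mm inner, 52 mm outer at the rim, 112 mm up. Coins bottom out inside on a rubber-topped steel post 12 mm thick; its top is preset 18 to 46 mm above the origin, not measured, found by feel.
- tube_mouth (a point): Centre of the tube's mouth, in the plane of the rim, 112 mm above the counter. In the bore a black rubber brake ring around the post catches the coins, its top 70 to 84 mm above the counter at the start; it slides down under a steady push of about 4.5 N (0.8 N more at 0.1 m/s) and stays where pushed. On the post's rubber top the push force rises instead, about 7 N per mm.
- push_rod: Push rod, standing upright in the holder: aluminium shaft 18 mm in diameter and 86 mm long with a flat foot, above it a round black handle 24 mm in diameter and 54 mm long; 140 mm overall, about 100 g. Origin at the centre of the foot, z up towards the handle's end.
- rod_holder: Wooden block fixed on the counter, 64 x 64 mm, 45 mm high, origin at the centre of its underside. A vertical round hole 24 mm in diameter in the middle of its top goes down to a floor 8 mm above the counter; the rod stands in it.
- slim_coins: The other coin stack, to be left alone: 19 mm in diameter, 36 mm tall, standing on the counter. Origin at the centre of its underside.
- stamp: Rubber stamp, 50 x 30 mm, 62 mm tall, to be left alone. Origin at the centre of its underside.
- note_bundle: Banded bundle of notes lying flat, 77 x 155 x 14 mm, to be left alone. Origin at the centre of its underside.
- calculator: Desk calculator lying flat, 140 x 100 x 21 mm, to be left alone. Origin at the centre of its underside.
Mind the look-alikes: they are no part of the job. Of the things that look like the rod_holder, the largest one is meant.

How it is judged (in metres and radians):
On the way, in this order (a step that is already met when the one before it is completed fails the run):
1. the wide coin stack stands in the tube's mouth, let go (horizontal distance between wide_coins and tube_mouth below 0.004 m and z of wide_coins in the frame of coin_tube below 0.094 m and angle between wide_coins's own z axis and vertical below 0.15 rad and contact force between the fingers and wide_coins below 0.1 N), for 0.2 s.
2. the coins, bottomed out in the tube and no longer moving, are pressed down by the upright rod with at least 8 N for 0.4 s (contact force between push_rod and wide_coins above 8 N and linear speed of wide_coins below 0.003 m/s and z of wide_coins in the frame of coin_tube below 0.0475 m and horizontal distance between wide_coins and tube_mouth below 0.004 m and horizontal distance between push_rod and tube_mouth below 0.01 m and angle between push_rod's own z axis and vertical below 0.15 rad), for 0.4 s.
At the end, for the whole second after the job is handed in: The wide coins rest in the tube, upright within 0.12 rad, centred within 4 mm, underside under 47.5 mm above the tube's underside; the rod stands let go in the holder, foot within 4 mm of the hole floor (8 mm up) and 6 mm of its centre, upright within 0.2 rad; both at rest (horizontal distance between wide_coins and tube_mouth below 0.004 m and z of wide_coins in the frame of coin_tube below 0.0475 m and angle between wide_coins's own z axis and vertical below 0.12 rad and linear speed of wide_coins below 0.01 m/s and horizontal distance between push_rod and rod_holder below 0.006 m and z of push_rod in the frame of rod_holder below 0.012 m and angle between push_rod's own z axis and vertical below 0.2 rad and linear speed of push_rod below 0.02 m/s and contact force between the fingers and push_rod below 0.1 N); the robot touches nothing.
It fails at once if the rod presses on the coins with 22 N or more (contact force between push_rod and wide_coins above 22 N).
It fails at once if the coins are pushed down the tube by the robot's fingers or gripper instead of the rod (contact force between any of the fingers, the arm and wide_coins above 1 N and horizontal distance between wide_coins and tube_mouth below 0.006 m and z of wide_coins in the frame of coin_tube below 0.062 m).
It fails at once if the slim coins, stamp, note bundle or calculator is moved by more than 20 mm (distance of any of slim_coins, stamp, note_bundle, calculator from where it was at the start of the episode above 0.02 m).
It also fails if it takes over 67 s, if anything falls off the work surface, if the arm or the gripper's body presses on something with over 40 N, if the wrist force passes 120 N, or if a joint passes its speed limit or range.

ROBOT

A 6-joint arm with a two-finger parallel gripper is mounted at the origin on the work surface. World frame = base frame: x ahead of the robot, y to its left, z up, the work surface at z = 0. Lengths are in m, angles in degrees, forces in N, time in s.
With the tool pointing down it reaches from about 0.4 to 0.825 m from the base axis. Payload 7 kg.
Tool frame: the origin (TCP) lies between the finger pads; the fingertips stand 22 mm ahead of it and the grasp point (between the pads) lies 3 mm ahead of it; z points along the fingers, y is the line along which they close (so a half turn about z gives the same grasp; the last joint's range is limited). The gripper opens to 88 mm and grips with 3 to 60 N. Pads are 19 mm wide; open, the fingers measure 130 mm over their backs; the gripper's body (78 mm by 193 mm) begins 47 mm behind the grasp point.
Start: joints at [-56.66, 20.546, 0.682, 0, -70.136, -16.507], TCP at [0.195, -0.646, 0.249] pointing down, gripper open.
Joint ranges: [-176.03, 176.03], [-82.01, 121.73], [-58.28, 71.71], [-173.87, 95.51], [-174.79, -0.11], [-173.66, 173.66]. Speed limits (degrees/s): [136.94, 136.94, 172.46, 180, 180, 180].

INTERFACE

Orientations are given as [roll, pitch, yaw] about the fixed x, y, z axes, in that order (R = Rz(yaw) Ry(pitch) Rx(roll)).
In Python, from plant import ctrl gives the robot as it stands.
- The arm moves only by the tool apply_moves, never from a script. Its argument "targets" is a list of rows, each an object with "travel": the shift along the tool's x, y, z in mm, a list of three; "roll": the turn about the tool's z in degrees; "jaw": the finger opening in mm, from 0 to 87.6. In form: [{"travel": [tx, ty, tz], "roll": roll, "jaw": jaw}, ...]. A call has 1 to 10 rows; each row shifts and turns the commanded pose from where the row before left it, along the tool's axes as they then stand; what a row does not reach is not made up. A row lasts 1/10 s, in which the tool goes at most 50 mm and 8.59 degrees, less where a joint would pass 70% of its speed; a pose out of reach is approached as far as the arm can. A call with a gripper value outside its range is refused whole. The fingers move at their own pace and stop on an object; the grip force is fixed at half the most. Time passes only in rows, so rows that do not move let the fingers close. It gives the time, the measured TCP pose, the force, the opening and the grip force at its end, in the units of the state.
- ctrl.get_obs(): the state, without advancing time (a new reading comes with each control period).
- ctrl.snapshot(name): name is "side" or "top" or "wrist"; returns the picture (400x640x3 uint8, red, green, blue); there is no depth.
- ctrl.calibration(name): a dict with "K" (3x3 intrinsics, pixels), "dist_coeffs" ([k1, k2, p1, p2, k3] as OpenCV has them; the pictures are not rectified), "extrinsics" (4x4, takes a point from camera to world coordinates); the wrist camera has in their place "hand_eye" (4x4, takes a point from camera to tool coordinates, whose origin is the TCP and whose axes are the flange's). Camera axes: x right, y down, z forward; pixel columns grow to the right and rows downward; lengths in m; the calibration is good to about 2 mm. A picture is of the moment at which its call begins: read the wrist's pose just before it. calibration takes no time and is no camera call.
- ctrl.close_job(): hands the job in; it is judged then, once.
The state is a dict: "clock": time; "joint_pos": joint angles; "qvel": joint speeds; "tau": joint torques, N m; "tool_pos": TCP position; "orientation": TCP orientation; "force": force on the tool from outside, world axes, zero at the start; "moment": the same for the moment, N m; "opening": finger opening in m; "gripper_force": force on a finger pad.
Only numpy, scipy, OpenCV 4.12 (cv2) and the standard library are available. Lean on these libraries where they do the work, as an engineer would, in place of code of your own. Each camera call takes 0.05 s, during which the arm holds its last target. There are 200 camera calls.

## Working session

There is one attempt and no reset: what is moved stays moved. The work goes in short steps, Python scripts to look and compute and a tool call to move; the robot and the scene stay as the last step left them, time stands still between calls to the robot, and variables do not carry over. Pictures are saved under pics/ and viewed, at most 10 in all, crops included, and the job is handed in when it is done.

Besides the shell and the picture viewer there is one more tool, called after ">>>" by a JSON object that holds its "fn" and its "kwargs". apply_moves: Moves the arm, as the interface text tells. Its arguments: {"type":"object","properties":{"targets":{"type":"array","items":{"type":"object","properties":{"travel":{"type":"array","items":{"type":"number"}},"roll":{"type":"number"},"jaw":{"type":"number"}}}}},"required":["targets"]}

```bash
mkdir -p pics; ls; cat > h.py <<'E'
import numpy as np, cv2
from plant import ctrl
def ray(name,uv,obs=None):
    c=ctrl.calibration(name); K=np.array(c["K"]); d=np.array(c["dist_coeffs"])
    p=cv2.undistortPoints(np.array([[uv]],float),K,d)[0,0]
    if name=="wrist":
        T=toolT(obs)@np.array(c["hand_eye"])
    else: T=np.array(c["extrinsics"])
    return T[:3,3],T[:3,:3]@np.array([p[0],p[1],1.])
def toolT(o):
    from scipy.spatial.transform import Rotation as R
    T=np.eye(4);T[:3,:3]=R.from_euler('xyz',o["orientation"],degrees=True).as_matrix();T[:3,3]=o["tool_pos"];return T
def onz(name,uv,z,obs=None):
    o,d=ray(name,uv,obs); return o+d*(z-o[2])/d[2]
def proj(name,P,obs=None):
    c=ctrl.calibration(name); K=np.array(c["K"]); d=np.array(c["dist_coeffs"])
    T=toolT(obs)@np.array(c["hand_eye"]) if name=="wrist" else np.array(c["extrinsics"])
    W=np.linalg.inv(T); return cv2.projectPoints(np.array(P,float).reshape(-1,1,3),cv2.Rodrigues(W[:3,:3])[0],W[:3,3],K,d)[0][:,0]
E
python3 - <<'E'
from h import *
o=ctrl.get_obs();print(o)
for n in("top","side"):
    im=ctrl.snapshot(n);cv2.imwrite(f"pics/{n}0.png",im[:,:,::-1]);
    c=ctrl.calibration(n);print(n,np.round(c["extrinsics"],3).tolist(),np.round(c["K"],1).tolist())
print(np.round(ctrl.calibration("wrist")["hand_eye"],4).tolist())
E
```

```text
pics
{'clock': 0.0, 'joint_pos': array([-5.66595484e+01,  2.05900275e+01,  6.34736183e-01, -2.10269955e-02,
       -7.01344882e+01, -1.65070826e+01]), 'qvel': array([-0.01659382, -0.06131492,  0.01290849, -0.09303477,  0.00584535,
       -0.06095335]), 'tau': array([-6.36197856e-04, -5.82710767e+01,  2.93057996e+01,  6.99732274e+00,
        6.82371654e-03, -1.44211845e-04]), 'tool_pos': array([ 0.19533297, -0.64565835,  0.24764299]), 'orientation': array([ 1.79908304e+02, -6.55981679e-03, -1.63173787e+02]), 'force': array([-0.08716686, -0.61002469,  0.31103661]), 'moment': array([-0.05048611, -0.00719226,  0.00937677]), 'gripper_force': 0.0, 'opening': 0.08775000912496697}
top [[0.159, -0.961, 0.224, 0.346], [-0.987, -0.156, 0.035, 0.03], [0.001, -0.227, -0.974, 0.931], [0.0, 0.0, 0.0, 1.0]] [[381.4, 0.0, 320.0], [0.0, 381.4, 192.1], [0.0, 0.0, 1.0]]
side [[-0.856, -0.402, 0.326, 0.131], [-0.517, 0.658, -0.548, 0.67], [0.006, -0.637, -0.771, 0.987], [0.0, 0.0, 0.0, 1.0]] [[440.6, 0.0, 321.0], [0.0, 440.6, 200.3], [0.0, 0.0, 1.0]]
[[0.0004, -0.9682, -0.25, 0.0666], [1.0, 0.0004, 0.0, -0.0006], [0.0001, -0.25, 0.9682, -0.1354], [0.0, 0.0, 0.0, 1.0]]
```

View pics/top0.png

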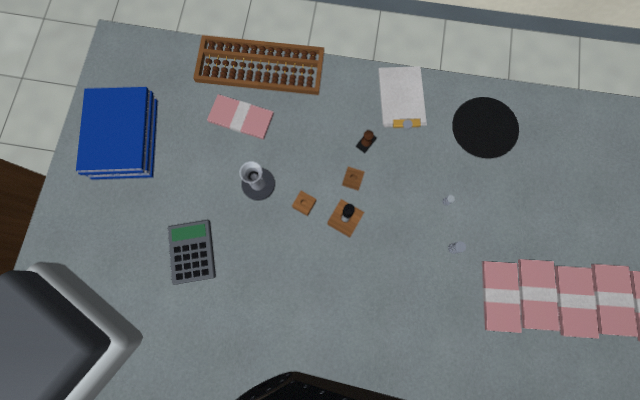

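View pics/side0.png

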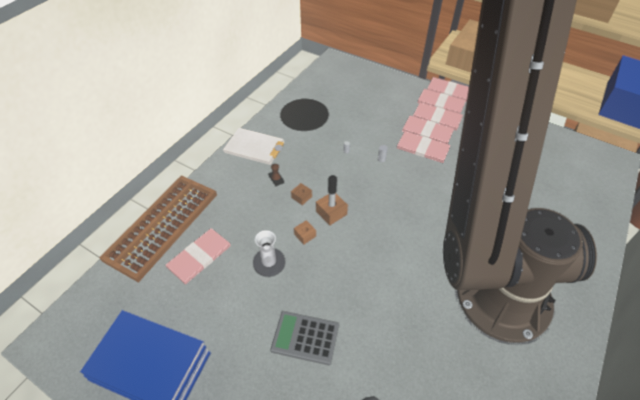

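The top view shows the tube mouth near (252,172), the rod in the largest wooden block at (346,218), and small empty blocks at (353,178) and (304,203). The two coin stacks are at (449,199) and (458,246). The second looks bigger, so I'll measure both and confirm in an enlarged crop.

```bash
python3 - <<'E'
from h import *
t=cv2.imread("pics/top0.png");s=cv2.imread("pics/side0.png")
a=cv2.resize(t[180:265,425:485],None,fx=6,fy=6,interpolation=cv2.INTER_CUBIC)
b=cv2.resize(s[130:170,335:395],None,fx=6,fy=6,interpolation=cv2.INTER_CUBIC)
h=cv2.resize(t[160:245,285:371],(400,395),interpolation=cv2.INTER_CUBIC)
C=np.zeros((510,780,3),np.uint8);C[:510,:360]=a;C[:240,370:730]=b
C[245:510,370:636]=cv2.resize(h,(266,265));cv2.imwrite("pics/crop1.png",C)
for n,uv,z in [("A top",(449,199),.0),("B top",(458,246),.0),("mouth",(252,172),.112),("foot",(258,183),.012),("holder",(346,218),.045),("rodtop",(349,210),.148)]:
    p=onz("top",uv,z);print(n,p.round(3),np.hypot(p[0],p[1]).round(3))
for n,uv,z in [("A",(347,148),0.018),("B",(382,155),.025),("mouth",(265,240),.112),("rodtop",(332,180),.148)]: print("side",n,onz("side",uv,z).round(3))
E
```

```text
A top [ 0.594 -0.257  0.   ] 0.647
B top [ 0.482 -0.288  0.   ] 0.561
mouth [0.556 0.216 0.112] 0.597
foot [0.556 0.219 0.012] 0.598
holder [ 0.498 -0.009  0.045] 0.498
rodtop [ 0.498 -0.008  0.148] 0.498
side A [ 0.581 -0.245  0.018]
side B [ 0.47  -0.268  0.025]
side mouth [0.551 0.225 0.112]
side rodtop [0.496 0.002 0.148]
```

View pics/crop1.png

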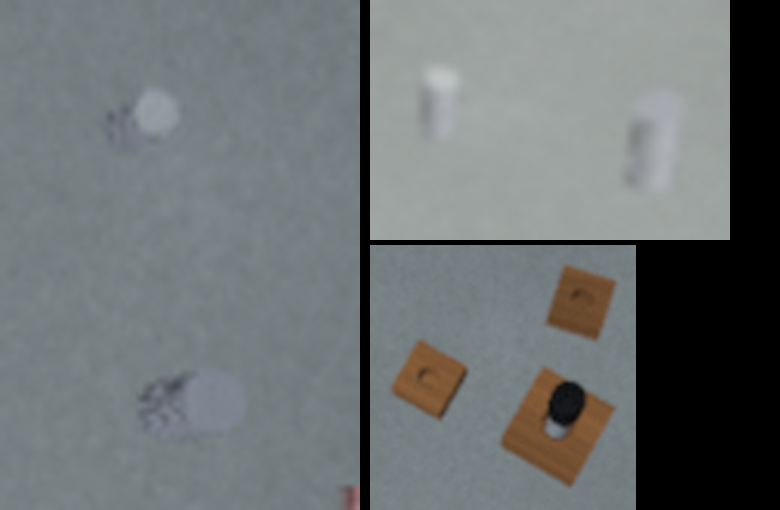

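Stack A at top (451,198) is slim and short, while B at top (461,247) is clearly wider (about 10 px against 7 px) and taller, so B is the wide one. The largest block, at (346,218), holds the rod, which makes it the holder.

```bash
cat >> h.py <<'E'
def go(P,o=None):
    o=o or ctrl.get_obs(); T=toolT(o); d=T[:3,:3].T@(np.array(P)-o["tool_pos"])*1000
    print("t",round(o["clock"],2),"tcp",o["tool_pos"].round(4),"rpy",o["orientation"].round(2),"travel mm",d.round(1),"F",o["force"].round(2))
E
python3 - <<'E'
from h import *
t=onz("top",(460.8,246.8),.05);s=onz("side",(335+(657-370)/6,130+105/6),.05);print(t,s)
for dx in (-26.5/6,26.5/6): print(onz("top",(460.8+dx,246.8),.05))
go([*((t+s)/2)[:2],.19])
E
```

```text
[ 0.47362858 -0.27699276  0.05      ] [ 0.47334289 -0.27416471  0.05      ]
[ 0.47200057 -0.26708326  0.05      ]
[ 0.47525642 -0.28689624  0.05      ]
t 0.1 tcp [ 0.1953 -0.6457  0.2477] rpy [ 1.7991e+02 -1.0000e-02 -1.6317e+02] travel mm [-373.4  273.7   58.1] F [-0.24 -0.53 -0.46]
```

>>> {"fn": "apply_moves", "kwargs": {"targets": [{"travel":[-25,18,4],"roll":0,"jaw":80},{"travel":[-25,18,4],"roll":0,"jaw":80},{"travel":[-25,18,4],"roll":0,"jaw":80},{"travel":[-25,18,4],"roll":0,"jaw":80},{"travel":[-25,18,4],"roll":0,"jaw":80},{"travel":[-25,18,4],"roll":0,"jaw":80},{"travel":[-25,18,4],"roll":0,"jaw":80},{"travel":[-25,18,4],"roll":0,"jaw":80},{"travel":[-25,18,4],"roll":0,"jaw":80},{"travel":[-25,18,4],"roll":0,"jaw":80}]}}

```text
clock: 1.1
tool_pos: [0.3831, -0.4002, 0.2082]
orientation: [180.0, -0.0, -163.2]
force: [0.4, -1.1, -0.1]
opening: 0.0804
gripper_force: 0.0
```

>>> {"fn": "apply_moves", "kwargs": {"targets": [{"travel":[-25,19,4],"roll":0,"jaw":80},{"travel":[-25,19,4],"roll":0,"jaw":80},{"travel":[-25,19,4],"roll":0,"jaw":80},{"travel":[-25,19,4],"roll":0,"jaw":80},{"travel":[-23,17,2],"roll":0,"jaw":80},{"travel":[0,0,0],"roll":0,"jaw":80},{"travel":[0,0,0],"roll":0,"jaw":80},{"travel":[0,0,0],"roll":0,"jaw":80}]}}

```text
clock: 1.9
tool_pos: [0.473, -0.277, 0.1904]
orientation: [180.0, -0.0, -163.2]
force: [-0.1, -0.8, 0.2]
opening: 0.0799
gripper_force: 0.0
```

```bash
python3 - <<'E'
from h import *
o=ctrl.get_obs();im=ctrl.snapshot("wrist");cv2.imwrite("pics/w1.png",im[:,:,::-1])
go([.4735,-.2755,.19],o);print(proj("wrist",[[.4735,-.2755,.05],[.4735,-.2755,0]],o))
E
```

```text
t 1.9 tcp [ 0.473  -0.277   0.1904] rpy [ 1.7998e+02 -2.0000e-02 -1.6318e+02] travel mm [-0.9  1.3  0.4] F [-0.15 -0.81  0.19]
[[318.72175771 196.23982673]
 [318.43670941 185.57957946]]
```

View pics/w1.png

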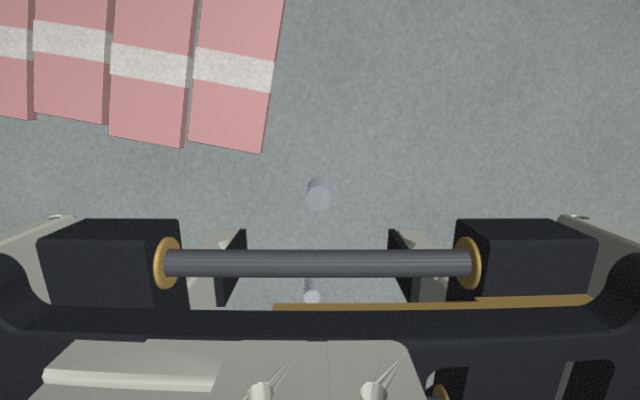

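The wrist view shows the wide stack's top disc near (318,198), between and above the jaws. The slim stack is far off at (311,297). I'll refine the disc centre.

```bash
python3 - <<'E'
from h import *
o=ctrl.get_obs();im=cv2.imread("pics/w1.png").astype(int)
r=im[165:225,290:350]; b=r[:,:,0]-r[:,:,1]; 
m=(b>6).astype(np.uint8);m=cv2.morphologyEx(m,cv2.MORPH_OPEN,np.ones((3,3)))
for row in m[::2]: print(''.join('#' if v else '.' for v in row))
n,l,st,c=cv2.connectedComponentsWithStats(m);print(st,c)
E
```

```text
............................................................
............................................................
............................................................
............................................................
............................................................
............................................................
............................................................
............................................................
............................................................
............................................................
............................................................
............................................................
............................................................
............................................................
...................###......................................
...................###..........###.........................
...................####.....................................
.................######.....###.............................
..
[... 416 characters left out ...]
........
............................................................
............................................................
............................................................
............................................................
............................................................
[[   0    0   60   60 3536]
 [  19   28    3    3    9]
 [  32   29    3    3    9]
 [  17   32    6    4   19]
 [  28   33    3    3    9]
 [  29   37    3    3    9]
 [  31   42    3    3    9]] [[29.56278281 29.4114819 ]
 [20.         29.        ]
 [33.         30.        ]
 [19.47368421 33.42105263]
 [29.         34.        ]
 [30.         38.        ]
 [32.         43.        ]]
```

```bash
python3 - <<'E'
from h import *
o=ctrl.get_obs();im=cv2.imread("pics/w1.png")
r=cv2.GaussianBlur(im[160:230,285:355],(5,5),1.2).astype(float); b=(r[:,:,0]-r[:,:,1]); print(np.percentile(b,[5,50,90,99]))
t=cv2.threshold(cv2.normalize(b,None,0,255,cv2.NORM_MINMAX).astype(np.uint8),0,255,cv2.THRESH_OTSU)[1]
for row in t[::2]: print(''.join('#' if v else '.' for v in row))
n,l,st,c=cv2.connectedComponentsWithStats(t);i=1+np.argmax(st[1:,4]);x,y,w,h,_=st[i];x+=285;y+=160;print(x,y,w,h)
# disc: full width, bottom edge is disc's bottom; radius w/2
cu=(x+w/2-.5,y+h-w/2-.5);P=onz("wrist",cu,.05,o);print(cu,P,"diam",np.linalg.norm(onz("wrist",(x,cu[1]),.05,o)-onz("wrist",(x+w,cu[1]),.05,o)))
go([P[0],P[1],.048],o)
E
```

```text
[-2. -1.  6.  8.]
......................................................................
......................................................................
......................................................................
......................................................................
......................................................................
......................................................................
......................................................................
......................................................................
......................................................................
.............................##########...............................
..........................###############.............................
........................###################...........................
........................####################..........................
.......................#####################..........................
.......................######################.........................
.................
[... 949 characters left out ...]
...........................
......................................................................
......................................................................
......................................................................
......................................................................
......................................................................
......................................................................
305 177 27 35
(np.float64(318.0), np.float64(198.0)) [ 0.47533607 -0.27587697  0.05      ] diam 0.02576641549300348
t 1.95 tcp [ 0.4729 -0.2772  0.1905] rpy [ 1.7999e+02 -1.0000e-02 -1.6321e+02] travel mm [ -2.8   0.6 142.5] F [-0.61 -0.35 -0.85]
```

>>> {"fn": "apply_moves", "kwargs": {"targets": [{"travel":[-3,0.6,20],"roll":0,"jaw":80},{"travel":[0,0,30],"roll":0,"jaw":80},{"travel":[0,0,30],"roll":0,"jaw":80},{"travel":[0,0,30],"roll":0,"jaw":80},{"travel":[0,0,20],"roll":0,"jaw":70},{"travel":[0,0,12.5],"roll":0,"jaw":60},{"travel":[0,0,0],"roll":0,"jaw":50},{"travel":[0,0,0],"roll":0,"jaw":40},{"travel":[0,0,0],"roll":0,"jaw":30},{"travel":[0,0,0],"roll":0,"jaw":20}]}}

```text
clock: 2.95
tool_pos: [0.4768, -0.2755, 0.0492]
orientation: [-179.9, 0.1, -163.2]
force: [-0.6, 0.3, 0.2]
opening: 0.0375
gripper_force: 0.0
```

>>> {"fn": "apply_moves", "kwargs": {"targets": [{"travel":[0,0,0],"roll":0,"jaw":10},{"travel":[0,0,0],"roll":0,"jaw":10},{"travel":[0,0,0],"roll":0,"jaw":10},{"travel":[0,0,0],"roll":0,"jaw":10}]}}

```text
clock: 3.35
tool_pos: [0.4765, -0.2753, 0.0486]
orientation: [-180.0, 0.0, -163.1]
force: [-0.3, 1.0, 6.3]
opening: 0.0244
gripper_force: 30.0
```

>>> {"fn": "apply_moves", "kwargs": {"targets": [{"travel":[0,0,-10],"roll":0,"jaw":10},{"travel":[0,0,-30],"roll":0,"jaw":10},{"travel":[0,0,-40],"roll":0,"jaw":10},{"travel":[0,0,-40],"roll":0,"jaw":10},{"travel":[0,0,-40],"roll":0,"jaw":10},{"travel":[0,0,-40],"roll":0,"jaw":10},{"travel":[0,0,-20],"roll":0,"jaw":10},{"travel":[0,0,0],"roll":0,"jaw":10}]}}

```text
clock: 4.15
tool_pos: [0.4772, -0.2758, 0.2721]
orientation: [-179.8, 0.3, -163.2]
force: [0.1, -0.3, -2.3]
opening: 0.0246
gripper_force: 30.0
```

```bash
python3 - <<'E'
from h import *
go([.5535,.2205,.27])
E
```

```text
t 4.15 tcp [ 0.4772 -0.2758  0.2721] rpy [-179.81    0.3  -163.15] travel mm [-216.8  452.9    1.7] F [ 0.1  -0.28 -2.26]
```

>>> {"fn": "apply_moves", "kwargs": {"targets": [{"travel":[-14.5,30,0],"roll":0,"jaw":10},{"travel":[-14.5,30,0],"roll":0,"jaw":10},{"travel":[-14.5,30,0],"roll":0,"jaw":10},{"travel":[-14.5,30,0],"roll":0,"jaw":10},{"travel":[-14.5,30,0],"roll":0,"jaw":10},{"travel":[-14.5,30,0],"roll":0,"jaw":10},{"travel":[-14.5,30,0],"roll":0,"jaw":10},{"travel":[-14.5,30,0],"roll":0,"jaw":10},{"travel":[-14.5,30,0],"roll":0,"jaw":10},{"travel":[-14.5,30,0],"roll":0,"jaw":10}]}}

```text
clock: 5.15
tool_pos: [0.5272, 0.055, 0.2669]
orientation: [180.0, -0.1, -163.2]
force: [0.2, -0.1, -1.5]
opening: 0.0242
gripper_force: 30.0
```

>>> {"fn": "apply_moves", "kwargs": {"targets": [{"travel":[-14.5,30,0],"roll":0,"jaw":10},{"travel":[-14.5,30,0],"roll":0,"jaw":10},{"travel":[-14.5,30,0],"roll":0,"jaw":10},{"travel":[-14.5,30,0],"roll":0,"jaw":10},{"travel":[-8,20,0],"roll":0,"jaw":10},{"travel":[-6,13,0],"roll":0,"jaw":10},{"travel":[0,0,0],"roll":0,"jaw":10},{"travel":[0,0,0],"roll":0,"jaw":10},{"travel":[0,0,0],"roll":0,"jaw":10}]}}

```text
clock: 6.05
tool_pos: [0.5524, 0.2201, 0.268]
orientation: [-180.0, -0.0, -163.2]
force: [-0.5, 0.3, -1.6]
opening: 0.0241
gripper_force: 30.0
```

```bash
python3 - <<'E'
from h import *
o=ctrl.get_obs();im=ctrl.snapshot("wrist");cv2.imwrite("pics/w2.png",im[:,:,::-1])
go([.5535,.2205,.27],o);print(proj("wrist",[[.5535,.2205,.112],[.5535,.2205,0]],o))
E
```

```text
t 6.05 tcp [0.5524 0.2201 0.268 ] rpy [-1.7999e+02 -2.0000e-02 -1.6321e+02] travel mm [-1.1  0.  -2. ] F [-0.5   0.33 -1.57]
[[317.42147319 192.71659613]
 [317.27941515 174.18556775]]
```

View pics/w2.png

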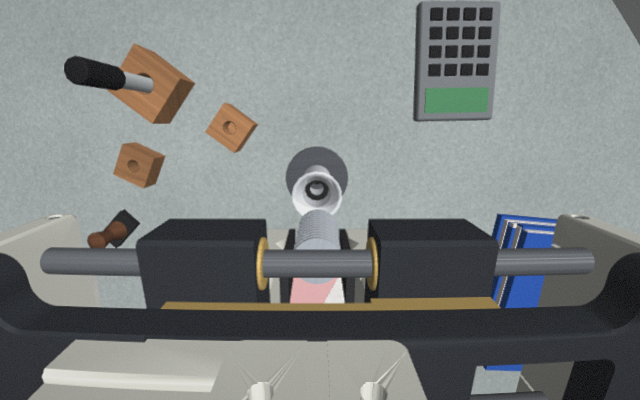

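The rim is centred near (317,194) and the foot spans columns 286–348 with its top edge at row 147. The coins are held upright just below, at (318,240). I'll measure the rim and foot.

```bash
python3 - <<'E'
from h import *
o=ctrl.get_obs();im=cv2.imread("pics/w2.png");g=cv2.GaussianBlur(cv2.cvtColor(im,6),(3,3),0)
def circ(mask,z,ysel):
    ys,xs=np.nonzero(mask);pts=[]
    for y in ysel:
        r=xs[ys==y]
        if len(r): pts+= [(r.min()-.5,y),(r.max()+.5,y)]
    P=np.array([onz("wrist",p,z,o)[:2] for p in pts])
    A=np.c_[2*P,np.ones(len(P))];s=np.linalg.lstsq(A,(P**2).sum(1),rcond=None)[0]
    return s[:2],2*np.sqrt(s[2]+s[:2]@s[:2]),len(P)
sub=np.zeros_like(g);sub[140:212,280:355]=g[140:212,280:355]
dark=((sub>0)&(sub<100))
print("foot",circ(dark,.012,range(150,185)))
br=(sub>165)
n,l,st,c=cv2.connectedComponentsWithStats(br.astype(np.uint8));i=1+np.argmax(st[1:,4]);print(st[i])
print("rim",circ(l==i,.112,range(185,208)))
# fallback print
for y in (180,186,192,198,204): print(y,g[y,284:352:2].tolist())
E
```

```text
foot (array([0.55667346, 0.22002738]), np.float64(0.07984531780307501), 70)
[ 280  140   75   72 2522]
rim (array([0.55824673, 0.22148168]), np.float64(0.07685661619210717), 46)
180 [164, 107, 87, 87, 87, 88, 106, 178, 196, 173, 162, 157, 134, 116, 95, 79, 72, 75, 76, 88, 98, 111, 135, 156, 171, 189, 134, 94, 91, 91, 92, 98, 151, 175]
186 [166, 145, 92, 86, 100, 177, 202, 186, 179, 174, 153, 73, 45, 77, 90, 88, 87, 88, 90, 78, 48, 51, 86, 113, 124, 117, 149, 192, 125, 91, 91, 127, 167, 171]
192 [170, 167, 157, 107, 162, 210, 203, 200, 199, 187, 161, 83, 45, 75, 154, 174, 166, 155, 135, 80, 47, 49, 90, 114, 124, 125, 122, 151, 191, 121, 137, 172, 175, 172]
198 [165, 162, 165, 168, 199, 222, 215, 215, 216, 213, 193, 185, 169, 118, 65, 49, 46, 47, 54, 69, 100, 116, 114, 128, 134, 131, 130, 153, 209, 187, 170, 170, 168, 168]
204 [168, 168, 169, 169, 176, 213, 233, 234, 231, 226, 222, 218, 203, 185, 175, 169, 159, 148, 137, 130, 139, 153, 156, 151, 155, 162, 180, 216, 194, 168, 166, 170, 168, 170]
```

```bash
python3 - <<'E'
from h import *
o=ctrl.get_obs();print(onz("wrist",(316.8,196.5),.112,o))
go([.5577,.2204,.138],o)
E
```

```text
[0.55758995 0.22107297 0.112     ]
t 6.1 tcp [0.5525 0.2201 0.2682] rpy [-180.     -0.   -163.22] travel mm [ -5.1  -1.3 130.2] F [ 0.09  0.38 -0.91]
```

>>> {"fn": "apply_moves", "kwargs": {"targets": [{"travel":[-5.6,-0.8,0],"roll":0,"jaw":10},{"travel":[0,0,20],"roll":0,"jaw":10},{"travel":[0,0,30],"roll":0,"jaw":10},{"travel":[0,0,30],"roll":0,"jaw":10},{"travel":[0,0,15],"roll":0,"jaw":10},{"travel":[0,0,8],"roll":0,"jaw":10},{"travel":[0,0,5],"roll":0,"jaw":10},{"travel":[0,0,3],"roll":0,"jaw":10},{"travel":[0,0,0],"roll":0,"jaw":10}]}}

```text
clock: 7.0
tool_pos: [0.5585, 0.2221, 0.1575]
orientation: [180.0, 0.0, -163.2]
force: [-0.6, 0.5, -1.9]
opening: 0.0242
gripper_force: 30.0
```

>>> {"fn": "apply_moves", "kwargs": {"targets": [{"travel":[0.5,-0.9,4],"roll":0,"jaw":10},{"travel":[0,0,4],"roll":0,"jaw":10},{"travel":[0,0,3],"roll":0,"jaw":10},{"travel":[0,0,0],"roll":0,"jaw":10}]}}

```text
clock: 7.4
tool_pos: [0.5577, 0.2208, 0.1456]
orientation: [-180.0, -0.0, -163.2]
force: [-0.3, 0.3, -2.1]
opening: 0.0244
gripper_force: 30.0
```

>>> {"fn": "apply_moves", "kwargs": {"targets": [{"travel":[0,0,3],"roll":0,"jaw":10},{"travel":[0,0,3],"roll":0,"jaw":10},{"travel":[0,0,2],"roll":0,"jaw":10},{"travel":[0,0,0],"roll":0,"jaw":10},{"travel":[0,0,0],"roll":0,"jaw":10}]}}

```text
clock: 7.9
tool_pos: [0.558, 0.221, 0.138]
orientation: [-180.0, -0.0, -163.2]
force: [-0.1, 0.0, -1.1]
opening: 0.0246
gripper_force: 30.0
```

Underside is at about 0.0895, inside the bore with no side load. Releasing.

>>> {"fn": "apply_moves", "kwargs": {"targets": [{"travel":[0,0,0],"roll":0,"jaw":30},{"travel":[0,0,0],"roll":0,"jaw":50},{"travel":[0,0,0],"roll":0,"jaw":80},{"travel":[0,0,0],"roll":0,"jaw":80},{"travel":[0,0,0],"roll":0,"jaw":80},{"travel":[0,0,0],"roll":0,"jaw":80},{"travel":[0,0,-30],"roll":0,"jaw":80},{"travel":[0,0,-40],"roll":0,"jaw":80},{"travel":[0,0,-40],"roll":0,"jaw":80},{"travel":[0,0,-22],"roll":0,"jaw":80}]}}

```text
clock: 8.9
tool_pos: [0.559, 0.2213, 0.2739]
orientation: [180.0, 0.2, -163.1]
force: [1.6, 0.2, 0.2]
opening: 0.08
gripper_force: 0.0
```

```bash
python3 - <<'E'
from h import *
o=ctrl.get_obs();im=ctrl.snapshot("wrist");cv2.imwrite("pics/w3.png",im[:,:,::-1])
go([.498,-.004,.27],o)
E
```

```text
t 8.9 tcp [0.559  0.2213 0.2739] rpy [ 179.95    0.24 -163.15] travel mm [ 123.7 -198.     3.2] F [1.64 0.21 0.22]
```

View pics/w3.png

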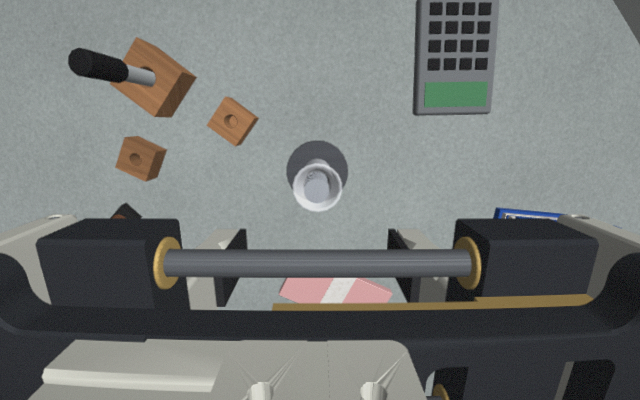

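Coins stand centred in the tube mouth (disc at (318,187) within the rim). Next I'll go over the rod.

>>> {"fn": "apply_moves", "kwargs": {"targets": [{"travel":[12,-20,-2],"roll":0,"jaw":80},{"travel":[15,-25,-2],"roll":0,"jaw":80},{"travel":[19,-30,-2],"roll":0,"jaw":80},{"travel":[19,-30,-2],"roll":0,"jaw":80},{"travel":[19,-30,-2],"roll":0,"jaw":80},{"travel":[19,-30,-2],"roll":0,"jaw":80},{"travel":[13,-20,-2],"roll":0,"jaw":80},{"travel":[8,-13,0],"roll":0,"jaw":80},{"travel":[0,0,0],"roll":0,"jaw":80},{"travel":[0,0,0],"roll":0,"jaw":80}]}}

```text
clock: 9.95
tool_pos: [0.4967, -0.0045, 0.2838]
orientation: [180.0, -0.0, -163.2]
force: [-0.2, 0.4, -0.2]
opening: 0.0797
gripper_force: 0.0
```

```bash
python3 - <<'E'
from h import *
o=ctrl.get_obs();im=ctrl.snapshot("wrist");cv2.imwrite("pics/w4.png",im[:,:,::-1])
go([.498,-.004,.27],o)
E
```

```text
t 9.95 tcp [ 0.4967 -0.0045  0.2838] rpy [ 179.99   -0.   -163.21] travel mm [-1.4  0.1 13.8] F [-0.24  0.42 -0.15]
```

View pics/w4.png

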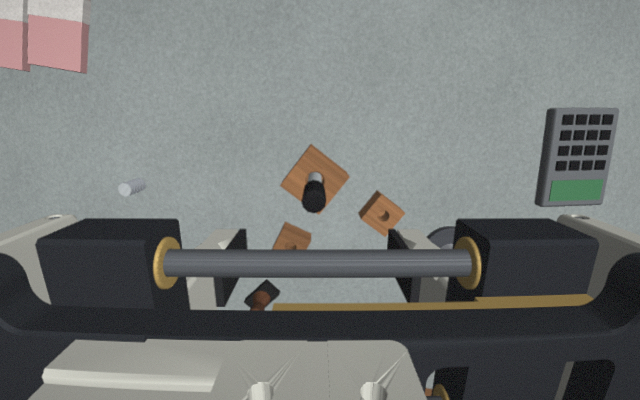

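The rod handle's top disc is near (314,202), standing in the largest block, whose top face has corners near (312,145), (282,183), (319,213) and (349,178). Measuring the handle's top and the block centre.

```bash
python3 - <<'E'
from h import *
o=ctrl.get_obs();im=cv2.imread("pics/w4.png");g=cv2.GaussianBlur(cv2.cvtColor(im,6),(3,3),0)
m=(g[168:225,290:340]<55).astype(np.uint8);n,l,st,c=cv2.connectedComponentsWithStats(m);i=1+np.argmax(st[1:,4]);x,y,w,h,_=st[i];x+=290;y+=168
print(x,y,w,h)
cu=(x+w/2-.5,y+h-w/2-.5);P=onz("wrist",cu,.148,o);print("handle",cu,P,"d",np.linalg.norm(onz("wrist",(x,cu[1]),.148,o)-onz("wrist",(x+w,cu[1]),.148,o)))
hsv=cv2.cvtColor(im,cv2.COLOR_BGR2HSV);b=cv2.inRange(hsv[130:222,270:357],(5,90,60),(20,255,255));n,l,st,c=cv2.connectedComponentsWithStats(b);i=1+np.argmax(st[1:,4])
pts=np.argwhere(l==i)[:,::-1]+[270,130]
W=np.array([onz("wrist",p,.045,o)[:2] for p in pts])
r=cv2.minAreaRect((W*1000).astype(np.float32));print("block",r)
go([P[0],P[1],.124],o)
E
```

```text
302 181 23 31
handle (np.float64(313.0), np.float64(200.0)) [ 0.50136445 -0.0070598   0.148     ] d 0.021611124402425453
block ((501.357421875, -6.332981109619141), (63.179264068603516, 64.9217758178711), 69.03084564208984)
t 10.0 tcp [ 0.4968 -0.0041  0.2838] rpy [ 1.7999e+02 -1.0000e-02 -1.6317e+02] travel mm [ -3.5  -4.1 159.8] F [-0.79  0.64 -0.17]
```

>>> {"fn": "apply_moves", "kwargs": {"targets": [{"travel":[-3.5,-3.9,15],"roll":0,"jaw":80},{"travel":[0,0,30],"roll":0,"jaw":80},{"travel":[0,0,35],"roll":0,"jaw":80},{"travel":[0,0,35],"roll":0,"jaw":80},{"travel":[0,0,25],"roll":0,"jaw":70},{"travel":[0,0,15],"roll":0,"jaw":60},{"travel":[0,0,5],"roll":0,"jaw":50},{"travel":[0,0,0],"roll":0,"jaw":40},{"travel":[0,0,0],"roll":0,"jaw":30},{"travel":[0,0,0],"roll":0,"jaw":10}]}}

```text
clock: 11.0
tool_pos: [0.5018, -0.0068, 0.125]
orientation: [-180.0, 0.1, -163.1]
force: [-0.1, 0.7, -0.5]
opening: 0.0374
gripper_force: 0.0
```

>>> {"fn": "apply_moves", "kwargs": {"targets": [{"travel":[0,0,0],"roll":0,"jaw":10},{"travel":[0,0,0],"roll":0,"jaw":10},{"travel":[0,0,0],"roll":0,"jaw":10},{"travel":[0,0,0],"roll":0,"jaw":10},{"travel":[0,0,0],"roll":0,"jaw":10}]}}

```text
clock: 11.5
tool_pos: [0.5016, -0.0071, 0.1247]
orientation: [-180.0, 0.1, -163.2]
force: [-1.2, 1.5, 5.7]
opening: 0.0237
gripper_force: 30.0
```

>>> {"fn": "apply_moves", "kwargs": {"targets": [{"travel":[0,0,-8],"roll":0,"jaw":10},{"travel":[0,0,-15],"roll":0,"jaw":10},{"travel":[0,0,-20],"roll":0,"jaw":10},{"travel":[0,0,-30],"roll":0,"jaw":10},{"travel":[0,0,-35],"roll":0,"jaw":10},{"travel":[0,0,-30],"roll":0,"jaw":10},{"travel":[0,0,-20],"roll":0,"jaw":10},{"travel":[0,0,-5],"roll":0,"jaw":10},{"travel":[0,0,0],"roll":0,"jaw":10}]}}

```text
clock: 12.4
tool_pos: [0.501, -0.0071, 0.2874]
orientation: [180.0, 0.0, -163.2]
force: [0.6, 0.3, -1.2]
opening: 0.0237
gripper_force: 30.0
```

```bash
python3 - <<'E'
from h import *
go([.5572,.2207,.285])
E
```

```text
t 12.4 tcp [ 0.501  -0.0071  0.2874] rpy [ 1.7998e+02  5.0000e-02 -1.6318e+02] travel mm [-119.7  201.8    2.5] F [ 0.61  0.28 -1.21]
```

>>> {"fn": "apply_moves", "kwargs": {"targets": [{"travel":[-12,20,0],"roll":0,"jaw":10},{"travel":[-15,25,0],"roll":0,"jaw":10},{"travel":[-18,30,0],"roll":0,"jaw":10},{"travel":[-18,30,0],"roll":0,"jaw":10},{"travel":[-18,30,0],"roll":0,"jaw":10},{"travel":[-18,30,0],"roll":0,"jaw":10},{"travel":[-13,23,0],"roll":0,"jaw":10},{"travel":[-7.7,13.8,0],"roll":0,"jaw":10},{"travel":[0,0,0],"roll":0,"jaw":10},{"travel":[0,0,0],"roll":0,"jaw":10}]}}

```text
clock: 13.4
tool_pos: [0.5567, 0.2203, 0.2858]
orientation: [-180.0, -0.1, -163.1]
force: [0.7, -0.6, -0.4]
opening: 0.0239
gripper_force: 30.0
```

```bash
python3 - <<'E'
from h import *
o=ctrl.get_obs();go([.5572,.2207,.255],o)
w=cv2.cvtColor(ctrl.snapshot("wrist"),4)
s=ctrl.snapshot("side")[:,:,::-1]
cv2.imwrite("pics/c5.png",np.hstack([cv2.resize(w[130:280,240:400],None,fx=2.5,fy=2.5),cv2.resize(s[170:320,200:360],None,fx=2.5,fy=2.5,interpolation=cv2.INTER_CUBIC)]))
E
```

```text
t 13.4 tcp [0.5567 0.2203 0.2858] rpy [-1.7996e+02 -1.3000e-01 -1.6315e+02] travel mm [-0.7  0.3 30.8] F [ 0.65 -0.62 -0.36]
```

View pics/c5.png

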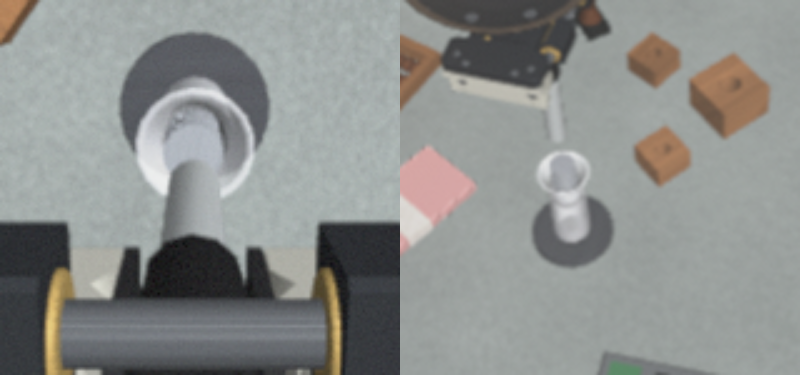

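The rod hangs upright, centred over the coins in the mouth, in both views. Descending.

>>> {"fn": "apply_moves", "kwargs": {"targets": [{"travel":[-0.6,0.2,8],"roll":0,"jaw":10},{"travel":[0,0,10],"roll":0,"jaw":10},{"travel":[0,0,7],"roll":0,"jaw":10},{"travel":[0,0,3],"roll":0,"jaw":10},{"travel":[0,0,1],"roll":0,"jaw":10},{"travel":[0,0,0],"roll":0,"jaw":10}]}}

```text
clock: 14.1
tool_pos: [0.5579, 0.221, 0.258]
orientation: [-180.0, -0.0, -163.2]
force: [-0.5, 0.2, -2.0]
opening: 0.0237
gripper_force: 30.0
```

>>> {"fn": "apply_moves", "kwargs": {"targets": [{"travel":[0,0,2],"roll":0,"jaw":10},{"travel":[0,0,2],"roll":0,"jaw":10},{"travel":[0,0,2],"roll":0,"jaw":10},{"travel":[0,0,2],"roll":0,"jaw":10},{"travel":[0,0,2],"roll":0,"jaw":10},{"travel":[0,0,2],"roll":0,"jaw":10}]}}

```text
clock: 14.7
tool_pos: [0.5578, 0.221, 0.2459]
orientation: [-180.0, -0.0, -163.2]
force: [0.1, 0.2, -1.1]
opening: 0.0238
gripper_force: 30.0
```

>>> {"fn": "apply_moves", "kwargs": {"targets": [{"travel":[0,0,2],"roll":0,"jaw":10},{"travel":[0,0,2],"roll":0,"jaw":10},{"travel":[0,0,2],"roll":0,"jaw":10},{"travel":[0,0,2],"roll":0,"jaw":10},{"travel":[0,0,2],"roll":0,"jaw":10},{"travel":[0,0,2],"roll":0,"jaw":10},{"travel":[0,0,2],"roll":0,"jaw":10},{"travel":[0,0,2],"roll":0,"jaw":10},{"travel":[0,0,2],"roll":0,"jaw":10}]}}

```text
clock: 15.6
tool_pos: [0.5578, 0.221, 0.228]
orientation: [180.0, 0.0, -163.2]
force: [0.6, -0.3, 2.0]
opening: 0.0234
gripper_force: 30.0
```

>>> {"fn": "apply_moves", "kwargs": {"targets": [{"travel":[0,0,2],"roll":0,"jaw":10},{"travel":[0,0,2],"roll":0,"jaw":10},{"travel":[0,0,2],"roll":0,"jaw":10},{"travel":[0,0,2],"roll":0,"jaw":10},{"travel":[0,0,2],"roll":0,"jaw":10}]}}

```text
clock: 16.1
tool_pos: [0.5578, 0.221, 0.2179]
orientation: [-180.0, 0.0, -163.2]
force: [-0.0, -0.2, 2.9]
opening: 0.0237
gripper_force: 30.0
```

>>> {"fn": "apply_moves", "kwargs": {"targets": [{"travel":[0,0,1],"roll":0,"jaw":10},{"travel":[0,0,1],"roll":0,"jaw":10},{"travel":[0,0,0],"roll":0,"jaw":10}]}}

```text
clock: 16.4
tool_pos: [0.5577, 0.221, 0.2158]
orientation: [-180.0, -0.0, -163.2]
force: [1.0, 0.3, 0.6]
opening: 0.0236
gripper_force: 30.0
```

>>> {"fn": "apply_moves", "kwargs": {"targets": [{"travel":[0,0,0.9],"roll":0,"jaw":10},{"travel":[0,0,0.9],"roll":0,"jaw":10}]}}

```text
clock: 16.6
tool_pos: [0.5578, 0.221, 0.2143]
orientation: [180.0, 0.0, -163.2]
force: [0.6, 0.2, 1.6]
opening: 0.0235
gripper_force: 30.0
```

>>> {"fn": "apply_moves", "kwargs": {"targets": [{"travel":[0,0,0.9],"roll":0,"jaw":10},{"travel":[0,0,0.9],"roll":0,"jaw":10}]}}

```text
clock: 16.8
tool_pos: [0.5578, 0.221, 0.2124]
orientation: [180.0, 0.0, -163.2]
force: [0.7, -0.3, 2.0]
opening: 0.0233
gripper_force: 30.0
```

>>> {"fn": "apply_moves", "kwargs": {"targets": [{"travel":[0,0,0.9],"roll":0,"jaw":10},{"travel":[0,0,0.9],"roll":0,"jaw":10}]}}

```text
clock: 17.0
tool_pos: [0.5578, 0.221, 0.2106]
orientation: [180.0, 0.0, -163.2]
force: [0.0, -0.3, 1.3]
opening: 0.0235
gripper_force: 30.0
```

>>> {"fn": "apply_moves", "kwargs": {"targets": [{"travel":[0,0,0.9],"roll":0,"jaw":10},{"travel":[0,0,0.9],"roll":0,"jaw":10}]}}

```text
clock: 17.2
tool_pos: [0.5578, 0.221, 0.2088]
orientation: [180.0, 0.0, -163.2]
force: [0.4, -0.2, 1.3]
opening: 0.0235
gripper_force: 30.0
```

>>> {"fn": "apply_moves", "kwargs": {"targets": [{"travel":[0,0,1],"roll":0,"jaw":10},{"travel":[0,0,1],"roll":0,"jaw":10}]}}

```text
clock: 17.4
tool_pos: [0.5578, 0.221, 0.2068]
orientation: [-180.0, -0.0, -163.2]
force: [-0.1, 0.7, 2.2]
opening: 0.0236
gripper_force: 30.0
```

>>> {"fn": "apply_moves", "kwargs": {"targets": [{"travel":[0,0,1],"roll":0,"jaw":10},{"travel":[0,0,1],"roll":0,"jaw":10}]}}

```text
clock: 17.6
tool_pos: [0.5578, 0.221, 0.2048]
orientation: [180.0, 0.0, -163.2]
force: [-0.1, 0.7, 1.6]
opening: 0.0234
gripper_force: 30.0
```

>>> {"fn": "apply_moves", "kwargs": {"targets": [{"travel":[0,0,1],"roll":0,"jaw":10},{"travel":[0,0,1],"roll":0,"jaw":10}]}}

```text
clock: 17.8
tool_pos: [0.5578, 0.221, 0.2028]
orientation: [180.0, 0.0, -163.2]
force: [-0.1, 0.1, 1.7]
opening: 0.0236
gripper_force: 30.0
```

>>> {"fn": "apply_moves", "kwargs": {"targets": [{"travel":[0,0,1],"roll":0,"jaw":10},{"travel":[0,0,1],"roll":0,"jaw":10}]}}

```text
clock: 18.0
tool_pos: [0.5578, 0.221, 0.2008]
orientation: [-180.0, 0.0, -163.2]
force: [0.7, 0.5, 1.7]
opening: 0.0238
gripper_force: 30.0
```

>>> {"fn": "apply_moves", "kwargs": {"targets": [{"travel":[0,0,1],"roll":0,"jaw":10},{"travel":[0,0,1],"roll":0,"jaw":10}]}}

```text
clock: 18.2
tool_pos: [0.5578, 0.221, 0.1988]
orientation: [180.0, 0.0, -163.2]
force: [0.4, -0.5, 1.4]
opening: 0.0235
gripper_force: 30.0
```

>>> {"fn": "apply_moves", "kwargs": {"targets": [{"travel":[0,0,1],"roll":0,"jaw":10},{"travel":[0,0,1],"roll":0,"jaw":10}]}}

```text
clock: 18.4
tool_pos: [0.5578, 0.221, 0.1968]
orientation: [180.0, 0.0, -163.2]
force: [0.2, 0.1, 1.5]
opening: 0.0237
gripper_force: 30.0
```

>>> {"fn": "apply_moves", "kwargs": {"targets": [{"travel":[0,0,1],"roll":0,"jaw":10},{"travel":[0,0,1],"roll":0,"jaw":10}]}}

```text
clock: 18.6
tool_pos: [0.5578, 0.221, 0.1948]
orientation: [180.0, -0.0, -163.2]
force: [-0.2, 0.1, 1.3]
opening: 0.0231
gripper_force: 30.0
```

>>> {"fn": "apply_moves", "kwargs": {"targets": [{"travel":[0,0,1],"roll":0,"jaw":10},{"travel":[0,0,1],"roll":0,"jaw":10}]}}

```text
clock: 18.8
tool_pos: [0.5578, 0.221, 0.1928]
orientation: [180.0, -0.0, -163.2]
force: [-0.7, 0.7, 2.4]
opening: 0.0238
gripper_force: 30.0
```

>>> {"fn": "apply_moves", "kwargs": {"targets": [{"travel":[0,0,1],"roll":0,"jaw":10},{"travel":[0,0,1],"roll":0,"jaw":10}]}}

```text
clock: 19.0
tool_pos: [0.5578, 0.221, 0.1908]
orientation: [-180.0, -0.0, -163.2]
force: [0.2, -0.1, 2.5]
opening: 0.0238
gripper_force: 30.0
```

>>> {"fn": "apply_moves", "kwargs": {"targets": [{"travel":[0,0,1],"roll":0,"jaw":10},{"travel":[0,0,1],"roll":0,"jaw":10}]}}

```text
clock: 19.2
tool_pos: [0.5578, 0.221, 0.1888]
orientation: [180.0, 0.0, -163.2]
force: [-0.5, 0.2, 1.5]
opening: 0.0233
gripper_force: 30.0
```

>>> {"fn": "apply_moves", "kwargs": {"targets": [{"travel":[0,0,1],"roll":0,"jaw":10},{"travel":[0,0,1],"roll":0,"jaw":10}]}}

```text
clock: 19.4
tool_pos: [0.5583, 0.2212, 0.1876]
orientation: [-180.0, 0.1, -163.1]
force: [-1.5, -0.3, 8.3]
opening: 0.0235
gripper_force: 30.0
```

Contact with the post. Settling to read the force.

>>> {"fn": "apply_moves", "kwargs": {"targets": [{"travel":[0,0,0],"roll":0,"jaw":10},{"travel":[0,0,0],"roll":0,"jaw":10}]}}

```text
clock: 19.6
tool_pos: [0.5582, 0.2211, 0.1877]
orientation: [180.0, 0.1, -163.2]
force: [-0.1, -0.4, 6.3]
opening: 0.0234
gripper_force: 30.0
```

>>> {"fn": "apply_moves", "kwargs": {"targets": [{"travel":[0,0,0.4],"roll":0,"jaw":10},{"travel":[0,0,0.4],"roll":0,"jaw":10},{"travel":[0,0,0],"roll":0,"jaw":10}]}}

```text
clock: 19.9
tool_pos: [0.5585, 0.2212, 0.1875]
orientation: [180.0, 0.1, -163.1]
force: [-1.3, -0.9, 10.0]
opening: 0.0235
gripper_force: 30.0
```

>>> {"fn": "apply_moves", "kwargs": {"targets": [{"travel":[0,0,0.4],"roll":0,"jaw":10},{"travel":[0,0,0],"roll":0,"jaw":10},{"travel":[0,0,0],"roll":0,"jaw":10},{"travel":[0,0,0],"roll":0,"jaw":10},{"travel":[0,0,0],"roll":0,"jaw":10}]}}

```text
clock: 20.4
tool_pos: [0.5585, 0.2213, 0.1873]
orientation: [180.0, 0.1, -163.1]
force: [-1.8, -1.2, 11.0]
opening: 0.0236
gripper_force: 30.0
```

>>> {"fn": "apply_moves", "kwargs": {"targets": [{"travel":[0,0,0],"roll":0,"jaw":10},{"travel":[0,0,0],"roll":0,"jaw":10},{"travel":[0,0,0],"roll":0,"jaw":10},{"travel":[0,0,0],"roll":0,"jaw":10},{"travel":[0,0,0],"roll":0,"jaw":10},{"travel":[0,0,0],"roll":0,"jaw":10}]}}

```text
clock: 21.0
tool_pos: [0.5585, 0.2212, 0.1873]
orientation: [180.0, 0.1, -163.1]
force: [-0.4, -0.3, 10.1]
opening: 0.0238
gripper_force: 30.0
```

>>> {"fn": "apply_moves", "kwargs": {"targets": [{"travel":[0,0,-5],"roll":0,"jaw":10},{"travel":[0,0,-15],"roll":0,"jaw":10},{"travel":[0,0,-25],"roll":0,"jaw":10},{"travel":[0,0,-30],"roll":0,"jaw":10},{"travel":[0,0,-20],"roll":0,"jaw":10},{"travel":[0,0,-5],"roll":0,"jaw":10},{"travel":[0,0,0],"roll":0,"jaw":10}]}}

```text
clock: 21.7
tool_pos: [0.5576, 0.2211, 0.2856]
orientation: [180.0, 0.0, -163.2]
force: [-0.1, -0.3, -0.7]
opening: 0.0234
gripper_force: 30.0
```

```bash
python3 - <<'E'
from h import *
go([.5014,-.0070,.285])
E
```

```text
t 21.7 tcp [0.5576 0.2211 0.2856] rpy [ 1.7996e+02  1.0000e-02 -1.6317e+02] travel mm [ 119.8 -202.1    0.4] F [-0.09 -0.3  -0.71]
```

>>> {"fn": "apply_moves", "kwargs": {"targets": [{"travel":[12,-20,0],"roll":0,"jaw":10},{"travel":[15,-25,0],"roll":0,"jaw":10},{"travel":[18,-30,0],"roll":0,"jaw":10},{"travel":[18,-30,0],"roll":0,"jaw":10},{"travel":[18,-30,0],"roll":0,"jaw":10},{"travel":[18,-30,0],"roll":0,"jaw":10},{"travel":[13,-23,0],"roll":0,"jaw":10},{"travel":[7.8,-14.1,0],"roll":0,"jaw":10},{"travel":[0,0,0],"roll":0,"jaw":10},{"travel":[0,0,0],"roll":0,"jaw":10}]}}

```text
clock: 22.7
tool_pos: [0.5014, -0.0073, 0.285]
orientation: [180.0, -0.1, -163.2]
force: [0.5, 0.1, -1.1]
opening: 0.0236
gripper_force: 30.0
```

```bash
python3 - <<'E'
from h import *
go([.5014,-.0070,.17])
E
```

```text
t 22.7 tcp [ 0.5014 -0.0073  0.285 ] rpy [ 1.7999e+02 -5.0000e-02 -1.6322e+02] travel mm [ -0.2   0.3 115. ] F [ 0.47  0.09 -1.06]
```

>>> {"fn": "apply_moves", "kwargs": {"targets": [{"travel":[0,0.2,20],"roll":0,"jaw":10},{"travel":[0,0,30],"roll":0,"jaw":10},{"travel":[0,0,30],"roll":0,"jaw":10},{"travel":[0,0,20],"roll":0,"jaw":10},{"travel":[0,0,12],"roll":0,"jaw":10},{"travel":[0,0,3],"roll":0,"jaw":10},{"travel":[0,0,0],"roll":0,"jaw":10}]}}

```text
clock: 23.4
tool_pos: [0.5019, -0.0065, 0.1707]
orientation: [-180.0, -0.0, -163.1]
force: [0.6, -0.3, -0.6]
opening: 0.0237
gripper_force: 30.0
```

>>> {"fn": "apply_moves", "kwargs": {"targets": [{"travel":[0,0,3],"roll":0,"jaw":10},{"travel":[0,0,3],"roll":0,"jaw":10},{"travel":[0,0,3],"roll":0,"jaw":10},{"travel":[0,0,3],"roll":0,"jaw":10}]}}

```text
clock: 23.8
tool_pos: [0.5017, -0.0069, 0.1587]
orientation: [180.0, 0.0, -163.2]
force: [0.8, -0.0, -1.7]
opening: 0.0235
gripper_force: 30.0
```

In the hole (foot about 0.042) with no contact. Going on to about 1 mm above the floor (TCP 0.1255), then checking.

>>> {"fn": "apply_moves", "kwargs": {"targets": [{"travel":[0,0,5],"roll":0,"jaw":10},{"travel":[0,0,7],"roll":0,"jaw":10},{"travel":[0,0,7],"roll":0,"jaw":10},{"travel":[0,0,7],"roll":0,"jaw":10},{"travel":[0,0,5],"roll":0,"jaw":10},{"travel":[0,0,2],"roll":0,"jaw":10},{"travel":[0,0,0],"roll":0,"jaw":10}]}}

```text
clock: 24.5
tool_pos: [0.5015, -0.007, 0.1253]
orientation: [-180.0, -0.0, -163.2]
force: [0.9, 0.1, -0.4]
opening: 0.0233
gripper_force: 30.0
```

>>> {"fn": "apply_moves", "kwargs": {"targets": [{"travel":[0,0,0.5],"roll":0,"jaw":10},{"travel":[0,0,0],"roll":0,"jaw":30},{"travel":[0,0,0],"roll":0,"jaw":50},{"travel":[0,0,0],"roll":0,"jaw":80},{"travel":[0,0,0],"roll":0,"jaw":80},{"travel":[0,0,0],"roll":0,"jaw":80},{"travel":[0,0,0],"roll":0,"jaw":80}]}}

```text
clock: 25.2
tool_pos: [0.5016, -0.0069, 0.1252]
orientation: [180.0, 0.0, -163.2]
force: [-0.5, 0.3, 0.2]
opening: 0.0644
gripper_force: 0.0
```

>>> {"fn": "apply_moves", "kwargs": {"targets": [{"travel":[0,0,-20],"roll":0,"jaw":80},{"travel":[0,0,-30],"roll":0,"jaw":80},{"travel":[0,0,-40],"roll":0,"jaw":80},{"travel":[0,0,-40],"roll":0,"jaw":80},{"travel":[0,0,-28],"roll":0,"jaw":80},{"travel":[0,0,0],"roll":0,"jaw":80},{"travel":[0,0,0],"roll":0,"jaw":80}]}}

```text
clock: 25.9
tool_pos: [0.5016, -0.0068, 0.2836]
orientation: [180.0, 0.1, -163.2]
force: [-1.1, -0.3, -0.3]
opening: 0.08
gripper_force: 0.0
```

```bash
python3 - <<'E'
from h import *
w=ctrl.snapshot("wrist")[:,:,::-1];s=ctrl.snapshot("side")[:,:,::-1]
cv2.imwrite("pics/c6.png",np.hstack([cv2.resize(w[130:280,240:400],None,fx=2.5,fy=2.5),cv2.resize(s[150:300,220:380],None,fx=2.5,fy=2.5,interpolation=cv2.INTER_CUBIC)]))
o=ctrl.get_obs();print(o["clock"],o["tool_pos"],o["opening"])
E
```

```text
26.0 [ 0.50095044 -0.00700468  0.28212754] 0.07981509148118814
```

View pics/c6.png

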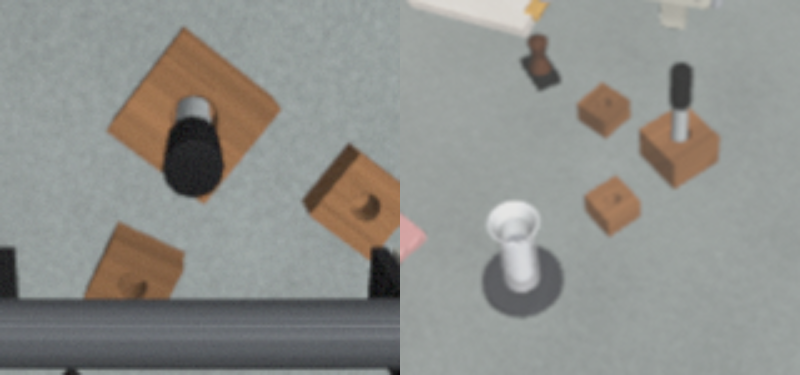

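The rod stands upright in the large holder, the coins are down in the tube, and the gripper is clear. Handing in.

```bash
python3 -c "
from plant import ctrl
print(ctrl.close_job())"
```

```text
the job is handed in; nothing more can be done
None
```

The job is handed in at about 26 s, verdict not shown: the wide coins went down the tube until they bottomed out and were held at about 11–12 N for 1.1 s, and the rod is back upright in its holder, let go, with the other things untouched.

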